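# Snap the vial clamp shut with the spring pliers

### The arm

A 6-joint arm with a two-finger parallel gripper is mounted at the origin on a cart in front of the work surface, level with it; the furniture and walls round the work are solid. World frame = base frame: x ahead of the robot, y to its left, z up, the work surface at z = 0. Lengths are in m, angles in rad, forces in N, time in s.
With the tool pointing down it reaches from about 0.3 to 0.875 m from the base axis. Payload 6.4 kg.
Tool frame: the origin (TCP) lies at the very end of the fingers, on their centre line; the grasp point (between the pads) lies 19 mm behind it; z points along the fingers, y is the line along which they close (so a half turn about z gives the same grasp; the last joint's range is limited). The gripper opens to 85 mm and grips with 20 to 120 N. Pads are 22 mm wide; open, the fingers measure 114 mm over their backs; the gripper's body (76 mm by 85 mm) begins 54 mm behind the grasp point. The pads swing forward as they close: fully open they stand 13 mm farther back than shut.
Start: joints at [1.109, 0.181, 1.607, -0, 1.354, -0.206], TCP at [0.145, 0.556, 0.231] pointing down, gripper open.
Joint ranges: [-2.99, 2.99], [-0.89, 2.07], [0.3, 2.58], [-1.14, 4.28], [0, 2.63], [-3.12, 3.12]. Speed limits (rad/s): [2.57, 2.57, 3.01, 3.14, 3.14, 3.14].

### API

Orientations are given as a unit quaternion [w, x, y, z].
In Python, from bench import ctrl, camera, calibration, order, outline_of gives the robot as it stands.
- The arm moves only by the tool move_arm, never from a script. Its argument "series" is a list that holds one entry, the list of rows, each a list of 5 numbers: the opening, from 0 (shut) to 1 (fully open), then the shift along the tool's x, y, z in mm, then the turn about the tool's z in rad. A call has exactly 10 rows; each row is the pose to reach, as a shift and turn from the pose commanded when the call began, along the tool's axes at that moment; what a row does not reach only later rows make up. A row lasts 1/12 s, in which the tool goes at most 41.7 mm and 7.16 degrees, less where a joint would pass 70% of its speed; a pose out of reach is approached as far as the arm can. A call with a gripper value outside its range is refused whole. The fingers move at their own pace and stop on an object; the grip force is fixed at half the most. Time passes only in rows, so rows that repeat a pose let the fingers close, or fill a call up. It gives the time, the measured TCP pose, the force, the opening and the grip force at its end, in the units of the state.
- ctrl.get_obs(): the state, without advancing time (a new reading comes with each control period).
- camera(name): name is "scene" or "top" or "wrist"; returns (picture, depth): 400x640x3 uint8, blue, green, red; 400x640 float32, m along the optical axis (not along the pixel's ray), 0 where there is no reading.
- calibration(name): a dict with "intrinsics" (3x3 intrinsics, pixels), "k1" (the pictures are not rectified: a ray, as slopes to the right and down, at radius r is drawn at 1 + k1 r^2 times it, then the intrinsics apply), "rvec" (rotation vector, rad) and "tvec" (3), from world to camera coordinates, as OpenCV has them. Camera axes: x right, y down, z forward; pixel columns grow to the right and rows downward; lengths in m; the calibration is good to about 2 mm. A picture is of the moment at which its call begins: read the wrist's pose just before it. calibration takes no time and is no camera call; for the wrist camera it gives the pose at the moment of the call.
- order.hand_in(): hands the job in; it is judged then, once.
Trained networks look in the newest picture that a camera, given by its name, has taken for a name from the list of things; names that differ only in an ending like _2 or _b are one class to them, and where a whole thing is asked for, a point or a joint stands for the part that bears it (a point fixed in the world has none). Each returns a list of dicts, best first, with "conf" (0 to 1); they miss things now and then, are a little off and sometimes report something else, mostly with a low value. They report only what shows in the picture. A call takes as long as a camera call. They do not tell look-alikes from the thing itself.
- outline_of(target, camera): "region" (400x640 bool, what is visible of it) and "bbox" ([centre column, centre row, width, height] in pixels, round what is visible of it).
The state is a dict: "time_s": time; "q": joint angles; "dq": joint speeds; "joint_efforts": joint torques, N m; "eef_pos": TCP position; "eef_rot": TCP orientation; "wrist_force": force on the tool from outside, world axes, zero at the start; "torque": the same for the moment, N m; "opening": opening from 0.0 (shut) to 1.0 (fully open); "grasp_force": force on a finger pad.
Only numpy, scipy, OpenCV 4.12 (cv2) and the standard library are available. Lean on these libraries where they do the work, as an engineer would, in place of code of your own. Each camera call takes 0.05 s, during which the arm holds its last target. There are 200 camera calls.

### The job

Take the red-handled spring pliers off their rest, put the jaws over the two ears of the vial clamp and squeeze, gently, until the clip clicks fully shut; do not crush it and do not push on the clamp with your fingers. Then lay the pliers back on their rest as they lay and let go, leaving the vial and the glassware as they are.

Things in the scene. Friction and masses are not known exactly. Their poses are not given: they have to be found in the camera images.
- clamp: vial clamp, fixed: aluminium base 118 x 76 x 10 mm, white cup with a vial, and round the vial at z = 50 mm a ring of two halves whose two flat ears point to -x, side by side. Origin at the underside below the vial's axis; x from the ears to the hinge, z up. White socket block with a brass pin at x = -17 to -30 mm, top z = 56 mm; vial cap top z = 73 mm. Over 20 N from the pliers crushes it
- clip_arm: blue hinged half of the ring; origin on the hinge, at clamp x = 34, y = 0, z = 50 mm. Its ear (the moving ear, at the clamp's +y side) is an upright strip 4 mm thick, free from clamp x = -33 to -62 mm, z = 43 to 57 mm; its outer face lies at clamp y = +7 mm when shut and 8 mm further out (at x = -50 mm, flaring to the tip) when open
- clamp_ears (a point): place to squeeze, between the ears: clamp x = -52, y = 2, z = 50 mm. The fixed ear (steel bracket, 4 mm thick, clamp x = -31 to -62 mm, z = 10 to 57 mm, parallel to x) is set differently each time and not measured: its outer face lies somewhere from y = -2 to -12 mm; its foot reaches 12 mm further out below z = 16 mm
- clip (a joint): closing angle of the blue arm, rad: 0 open, 0.10 fully shut; starts at 0 to 0.015. Closing takes a rising force, 6 to 9 N on the ear at 40 % of the way, then less; past 85 % it goes home by itself. Squeezed with a rising force it jumps from about half to fully shut (the click) and stays shut; let go of earlier, it springs back
- pliers: spring pliers, red handles, 190 mm long, 18 mm high, 100 to 150 g, lying level and open on the rest. Origin under the pivot on the underside; x towards the jaws, z up, mid-height z = 9 mm
- pliers_grip (a point): place to grip, between the handles at pliers x = -74, z = 9 mm. Handles: red bars 8 mm thick, x = -50 to -126 mm, outer faces flat, parallel to x and 68 mm apart when open; ridges stand out 4 mm at x = -49 to -55 mm so that the fingers do not slip forward. Centre of mass near x = -62 mm
- pliers_closing (a joint): angle between the levers, rad: 0 open (handle span 68 mm at the grip), 0.75 the limit. A spring opens them: at the grip they begin to give at about 8 N a side, 11 to 12 N near shut with no load. Each N above that gives about 1.4 N at the jaws; each mm off the handle span takes about 0.7 mm off the jaw gap. On the shut clip the handle span is 24 to 40 mm
- pliers_jaws (a point): point midway between the jaws at pliers x = 52, z = 9 mm. Jaws 7 mm thick, 16 mm high, x = 24 to 63 mm; inner faces 40 mm apart here when open, flaring to the tips
- rest: grey pliers rest, fixed: base 150 x 94 x 6 mm with two cross bars, tops at z = 27 mm: 30 mm wide (y) under the pivot at x = -10 to 14 mm, 88 mm wide under the handle ends at x = -110 to -120 mm. Origin at the underside below the pliers' pivot, x as the pliers'. Between the bars the fingers can reach down beside the handles to 8 mm above the worktop
- vial: glass vial with black cap, 23 mm in diameter, 59 mm high, standing loose in the clamp's cup; origin at its underside
- sample_vial: second glass vial with black cap, 23 x 59 mm, standing on the worktop behind the work; origin at its underside; leave alone
- beaker_a: beaker, 61 mm wide, 72 mm high, standing behind the work to the right; origin at its underside; leave alone
- beaker_b: beaker, 61 mm wide, 72 mm high, standing behind the work to the left; origin at its underside; leave alone
There are look-alikes about, which are no part of the job. What is shaped like the pliers but purple or turquoise is not meant.

How it is judged:
By the outcome, as a careful person would: the job done as asked, in the order asked, and still so for the second after the job is handed in, with the robot touching nothing.
It also fails if it takes over 58 s, if anything falls off the work surface, if the arm or the gripper's body presses on something with over 40 N, if the wrist force passes 120 N, or if a joint passes its speed limit or range.

## Working session

There is one attempt and no reset: what is moved stays moved. The work goes in short steps, Python scripts to look and compute and a tool call to move; the robot and the scene stay as the last step left them, time stands still between calls to the robot, and variables do not carry over. Pictures are saved under pics/ and viewed, at most 10 in all, crops included, and the job is handed in when it is done.

Besides the shell and the picture viewer there is one more tool, called after "Emit:" as name([rows], argument=value, ...), one row to a line, values as JSON. move_arm: Moves the arm, as the interface text tells. Its arguments: {"type":"object","properties":{"series":{"type":"array","items":{"type":"array","items":{"type":"array","items":{"type":"number"}}}}},"required":["series"]}

```bash
mkdir -p pics; ls; cat > h.py <<'E'
import numpy as np, cv2
from bench import ctrl, camera, calibration, order, outline_of
from scipy.spatial.transform import Rotation as R
def pts(name,depth,c=None):
    c=c or calibration(name);K=np.array(c["intrinsics"],float);k1=float(c["k1"])
    v,u=np.indices(depth.shape)
    p=np.stack([u.ravel(),v.ravel()],1).astype(float)[:,None]
    s=cv2.undistortPoints(p,K,np.array([k1,0,0,0,0.]))[:,0]
    d=depth.ravel();X=np.c_[s*d[:,None],d]
    Rm,_=cv2.Rodrigues(np.array(c["rvec"],float));t=np.array(c["tvec"],float).ravel()
    W=(X-t)@Rm
    W[d<=0]=np.nan
    return W.reshape(depth.shape+(3,))
def look(name):
    c=calibration(name);im,d=camera(name);return im,d,pts(name,d,c)
def proj(name,P,c=None):
    c=c or calibration(name)
    return cv2.projectPoints(np.atleast_2d(np.array(P,float)),np.array(c["rvec"],float),np.array(c["tvec"],float),np.array(c["intrinsics"],float),np.array([float(c["k1"]),0,0,0,0]))[0][:,0]
E
python3 - <<'E'
from h import *
o=ctrl.get_obs();print({k:np.round(v,3) for k,v in o.items()})
for n in("top","scene"):
    im,d,W=look(n);cv2.imwrite(f"pics/{n}0.png",im);np.savez(f"{n}0.npz",im=im,W=W)
    for t in("clamp","clip_arm","pliers","rest"):
        for r in outline_of(t,n)[:4]:
            m=r["region"];print(n,t,round(r["conf"],2),np.round(r["bbox"]),np.round(np.nanmedian(W[m],0),3), np.median(im[m],0))
E
```

```text
pics
{'time_s': np.float64(0.0), 'q': array([ 1.109,  0.182,  1.608, -0.   ,  1.354, -0.206]), 'dq': array([-0.001, -0.   ,  0.001, -0.   , -0.   , -0.   ]), 'joint_efforts': array([-0.0000e+00, -4.4487e+01, -3.5134e+01, -0.0000e+00,  9.0000e-03,
        0.0000e+00]), 'eef_pos': array([0.145, 0.556, 0.23 ]), 'eef_rot': array([-0.   ,  0.128,  0.992, -0.001]), 'wrist_force': array([ 0.198,  0.39 , -0.259]), 'torque': array([ 0.001,  0.003, -0.021]), 'grasp_force': np.float64(0.0), 'opening': np.float64(1.001)}
top clamp 0.57 [227. 178.  35.  56.] [0.628 0.197 0.011] [244. 239. 238.]
top clip_arm 0.49 [215. 176.  11.  31.] [0.63  0.223 0.056] [229.5 147.5 118. ]
top clip_arm 0.16 [315. 134.   6.  20.] [0.733 0.002 0.05 ] [99. 95. 94.]
top pliers 0.71 [453. 210.  90.  51.] [ 0.577 -0.304  0.017] [200. 195.  77.]
top pliers 0.63 [300. 307.  87.  73.] [0.363 0.013 0.018] [220.  97. 167.]
top pliers 0.61 [366. 194.  38.  84.] [ 0.607 -0.104  0.044] [194. 182. 227.]
top pliers 0.35 [365. 207.  51.  73.] [ 0.571 -0.114  0.007] [218. 209. 208.]
top rest 0.81 [366. 208.  51.  68.] [ 0.57  -0.114  0.007] [216. 207. 207.]
scene clamp 0.6 [253. 169.  51.  46.] [0.622 0.186 0.011] [179.  174.  171.5]
scene clip_arm 0.56 [248. 162.  31.  20.] [0.607 0.21  0.053] [137.  74.  39.]
scene clip_arm 0.26 [363. 220.  61.  64.] [ 0.595 -0.109  0.043] [113. 111. 162.]
scene pliers 0.86 [364. 220.  59.  65.] [ 0.599 -0.106  0.042] [115.  113.  159.5]
scene pliers 0.85 [234. 274. 104.  34.] [0.361 0.016 0.015] [132.   53.  103.5]
scene pliers 0.73 [444. 277.  82.  75.] [ 0.575 -0.289  0.014] [140.5 144.   31. ]
scene rest 0.77 [357. 239.  66.  52.] [ 0.558 -0.12   0.006] [139. 138. 134.]
```

```bash
python3 - <<'E'
import cv2
a=cv2.imread("pics/top0.png")[90:360,170:510];cv2.imwrite("pics/top0c.png",cv2.resize(a,None,fx=2.2,fy=2.2,interpolation=cv2.INTER_CUBIC))
E
```

```text
(no output)
```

View pics/top0c.png

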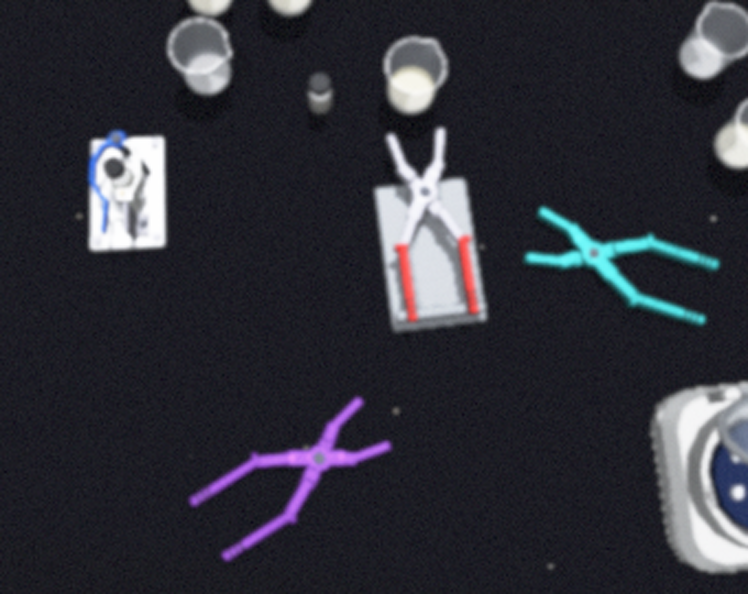

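View pics/scene0.png

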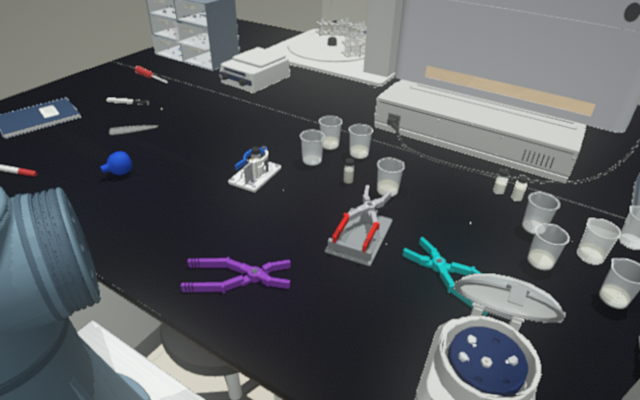

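```bash
cat >> h.py <<'E'
def handles(im,W,zmin=.036,zmax=.055,box=None):
    """red handle top points -> per side line fit"""
    hsv=cv2.cvtColor(im,cv2.COLOR_BGR2HSV)
    m=((hsv[...,0]<8)|(hsv[...,0]>172))&(hsv[...,1]>110)&(hsv[...,2]>60)
    m&=(W[...,2]>zmin)&(W[...,2]<zmax)
    if box is not None: m&=(abs(W[...,0]-box[0])<box[2])&(abs(W[...,1]-box[1])<box[2])
    n,l,s,c=cv2.connectedComponentsWithStats(m.astype(np.uint8))
    out=[]
    for i in np.argsort(-s[1:,4])[:2]+1:
        P=W[l==i];c0=np.median(P,0);q=P[:,:2]-P[:,:2].mean(0)
        v=np.linalg.svd(q,full_matrices=False)[2][0];v*=np.sign(v[0])
        t=q@v;w=q@np.array([-v[1],v[0]])
        out.append((len(P),P[:,:2].mean(0),np.degrees(np.arctan2(v[1],v[0])),np.percentile(t,[1,99]),np.percentile(w,[2,98]),c0[2]))
    return out
E
python3 - <<'E'
from h import *
for n in("top","scene"):
    f=np.load(n+"0.npz");im,W=f["im"],f["W"]
    for o in handles(im,W,box=(.55,-.11,.12)):print(n,[np.round(x,4) for x in o])
    # rest base and clamp base plates
    for nm,c,z0,z1 in(("rest",(.57,-.11),.003,.010),("clampbase",(.62,.195),.006,.014)):
        m=(abs(W[...,0]-c[0])<.12)&(abs(W[...,1]-c[1])<.09)&(W[...,2]>z0)&(W[...,2]<z1)&(im.min(2)>100)
        r=cv2.minAreaRect(W[m][:,:2].astype(np.float32)*1000);print(n,nm,m.sum(),np.round(r[0],1),np.round(r[1],1),round(r[2],1))
    m=(abs(W[...,0]-.62)<.12)&(abs(W[...,1]-.195)<.09)
    hsv=cv2.cvtColor(im,cv2.COLOR_BGR2HSV);b=m&(hsv[...,1]>120)&(abs(hsv[...,0].astype(int)-112)<14)&(W[...,2]>.035)
    P=W[b];print(n,"blue",b.sum(),np.round(P.min(0),3),np.round(P.max(0),3))
E
```

```text
top [np.int64(122), array([ 0.5489, -0.1476]), np.float64(7.2891), array([-0.0359,  0.0376]), array([-0.004 ,  0.0037]), np.float64(0.045)]
top [np.int64(118), array([ 0.5416, -0.0884]), np.float64(9.1491), array([-0.0372,  0.0352]), array([-0.0035,  0.0031]), np.float64(0.0451)]
top rest 1715 [ 592.8 -112. ] [176.6  95.8] 7.4
top clampbase 962 [633.7 200.5] [118.1  76.9] 4.8
top blue 74 [0.587 0.197 0.05 ] [0.684 0.229 0.061]
scene [np.int64(146), array([ 0.5503, -0.1488]), np.float64(8.6304), array([-0.0378,  0.0387]), array([-0.0042,  0.0051]), np.float64(0.044)]
scene [np.int64(144), array([ 0.5396, -0.0896]), np.float64(9.6016), array([-0.0358,  0.0382]), array([-0.0035,  0.0054]), np.float64(0.044)]
scene rest 1093 [ 579.6 -114.2] [151.6  93.2] 8.7
scene clampbase 527 [633.6 200.9] [119.4  78.6] 4.2
scene blue 141 [0.58  0.193 0.043] [0.683 0.23  0.073]
```

```bash
cat >> h.py <<'E'
def to_tool(P,yaw_y=None):
    """shift mm in tool axes (and turn) from current measured pose to world P with tool-y yaw (deg)"""
    o=ctrl.get_obs();Rm=R.from_quat(np.roll(o["eef_rot"],-1)).as_matrix()
    s=Rm.T@(np.array(P)-o["eef_pos"])*1000
    cur=np.degrees(np.arctan2(Rm[1,1],Rm[0,1]))
    t=None if yaw_y is None else -np.radians((yaw_y-cur+180)%360-180)
    return np.round(s,1),t,cur,np.round(o["eef_pos"],4)
E
python3 - <<'E'
from h import *
o=ctrl.get_obs();Rm=R.from_quat(np.roll(o["eef_rot"],-1)).as_matrix()
c=calibration("wrist");Rc,_=cv2.Rodrigues(np.array(c["rvec"],float));C=-Rc.T@np.array(c["tvec"],float).ravel()
print("cam in tool",Rm.T@(C-o["eef_pos"]),"axes cols",np.round(Rm.T@Rc.T,2),c["intrinsics"])
print(to_tool((.559,-.116,.2),98.4)); print(to_tool((.559,-.116,.2),-81.6))
E
```

```text
cam in tool [ 0.07269042  0.00097854 -0.14229802] axes cols [[ 0.   -0.96 -0.28]
 [ 1.    0.    0.  ]
 [ 0.   -0.28  0.96]] [[354.99591029   0.         320.76148027]
 [  0.         354.99591029 202.06703612]
 [  0.           0.           1.        ]]
(array([-570.2, -545.8,   31.3]), np.float64(-0.40244322491863543), np.float64(75.34170171852807), array([0.1455, 0.5563, 0.2312]))
(array([-570.2, -545.8,   31.3]), np.float64(2.7391494286711575), np.float64(75.34170171852807), array([0.1455, 0.5563, 0.2312]))
```

Emit:
move_arm([
  [[1,-38,-15,3,-0.03],[1,-76,-30,6,-0.07],[1,-114,-46,9,-0.1],[1,-152,-61,12,-0.13],[1,-190,-76,15,-0.17],[1,-228,-91,18,-0.2],[1,-266,-106,21,-0.23],[1,-304,-122,24,-0.27],[1,-342,-137,27,-0.3],[1,-380,-152,30,-0.334]],
])

```text
time_s: 1.33
eef_pos: [0.4761, 0.3116, 0.2014]
eef_rot: [0.0, -0.04, 0.999, 0.0]
wrist_force: [0.2, 1.2, 0.5]
opening: 0.996
grasp_force: 0.0
```

```bash
python3 - <<'E'
from h import *
print(to_tool((.64,.19,.18),94.5))
E
```

```text
(array([-153.7, -134.2,   21.4]), np.float64(0.0009972428663393529), np.float64(94.55713780739077), array([0.4761, 0.3116, 0.2014]))
```

Emit:
move_arm([
  [[1,-31,-27,4,0],[1,-62,-54,8,0],[1,-92,-80,12,0],[1,-123,-107,17,0],[1,-154,-134,21,0],[1,-154,-134,21,0],[1,-154,-134,21,0],[1,-154,-134,21,0],[1,-154,-134,21,0],[1,-154,-134,21,0]],
])

```text
time_s: 2.17
eef_pos: [0.6379, 0.1928, 0.1808]
eef_rot: [0.0, -0.04, 0.999, 0.0]
wrist_force: [-0.4, 0.4, -0.4]
opening: 0.995
grasp_force: 0.0
```

```bash
python3 - <<'E'
from h import *
im,d,W=look("wrist");cv2.imwrite("pics/w1.png",im);np.savez("w1.npz",im=im,W=W)
hsv=cv2.cvtColor(im,cv2.COLOR_BGR2HSV)
b=(hsv[...,1]>120)&(abs(hsv[...,0].astype(int)-112)<14)&(W[...,2]>.035)
P=W[b];print("blue",b.sum(),np.round(np.percentile(P,[1,99],axis=0),4))
m=(abs(W[...,2]-.010)<.004)&(im.min(2)>100)&(abs(W[...,0]-.63)<.1)&(abs(W[...,1]-.2)<.08)
r=cv2.minAreaRect(W[m][:,:2].astype(np.float32)*1000);print(m.sum(),r)
print(ctrl.get_obs()["eef_pos"])
E
```

```text
blue 591 [[0.583  0.1981 0.0452]
 [0.685  0.2262 0.0591]]
6726 ((635.814453125, 201.38339233398438), (117.34790802001953, 76.27413177490234), 4.715217113494873)
[0.63793476 0.19279394 0.18085457]
```

View pics/w1.png

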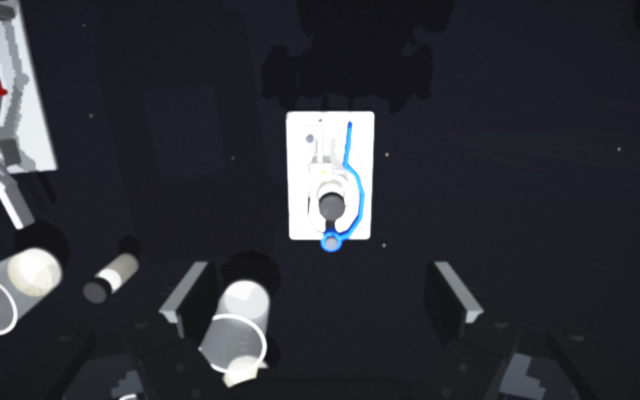

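```bash
python3 - <<'E'
from h import *
f=np.load("w1.npz");im,W=f["im"],f["W"]
reg=(abs(W[...,0]-.635)<.08)&(abs(W[...,1]-.2)<.06)
hsv=cv2.cvtColor(im,cv2.COLOR_BGR2HSV)
cap=reg&(W[...,2]>.068)&(W[...,2]<.08);P=W[cap]
(c,r)=cv2.minEnclosingCircle(P[:,:2].astype(np.float32)*1000);print("cap",cap.sum(),c,r,np.median(P[:,2]))
b=reg&(hsv[...,1]>100)&(abs(hsv[...,0].astype(int)-112)<16)&(W[...,2]>.048)
h=W[b];h=h[h[:,0]>.672];print("hinge",len(h),np.mean(h,0))
y=np.radians(4.7);ex=np.array([np.cos(y),np.sin(y)]);ey=np.array([-ex[1],ex[0]])
o=np.array(c)/1000
L=np.stack([(W[...,:2]-o)@ex,(W[...,:2]-o)@ey,W[...,2]],-1)*1000
for x0 in range(-66,-28,4):
    for nm,mm in(("ear",~b),("blue",b)):
        m=reg&mm&(L[...,0]>=x0)&(L[...,0]<x0+4)&(L[...,2]>46)&(L[...,2]<62)
        if m.sum():print(nm,x0,m.sum(),np.round(np.percentile(L[m],[0,50,100],axis=0)[:,1],1),np.median(L[m][:,2]))
m=reg&(abs(L[...,2]-10)<4);q=L[m];print("base",np.round(np.percentile(q,[.3,99.7],axis=0),1))
a=im[100:260,270:390];cv2.imwrite("pics/w1c.png",cv2.resize(a,None,fx=5,fy=5,interpolation=cv2.INTER_CUBIC)[:600])
E
```

```text
cap 634 (643.891357421875, 202.1735076904297) 10.693222045898438 0.07259334405189308
hinge 181 [0.67726954 0.20656492 0.05597712]
ear -62 44 [-10.5  -8.3  15.3] 56.21363456474691
blue -62 18 [12.3 13.4 14.6] 56.47708412406432
ear -58 44 [-10.6  -8.3  15.5] 56.22343231517062
blue -58 25 [11.7 13.2 14.7] 56.335366435648545
ear -54 36 [-10.6  -8.3  14.8] 56.21060549744105
blue -54 20 [11.7 12.8 14. ] 56.495855644600894
ear -50 37 [-10.6  -8.3  14.9] 56.34740473014469
blue -50 25 [11.1 12.5 14.1] 56.45585134529269
ear -46 36 [-10.6  -8.4  14.3] 56.11377988829696
blue -46 26 [10.3 11.9 13.4] 56.44930296429415
ear -42 36 [-10.6  -8.4  13.5] 56.23193998210079
blue -42 21 [10.4 11.8 13.3] 56.414358734796544
ear -38 34 [-10.7  -8.4  13.6] 56.50483805998998
blue -38 23 [ 9.8 11.2 12.8] 56.60831590345048
ear -34 33 [-11.5  -7.6  12.9] 56.33475408670125
blue -34 25 [ 9.1 10.6 12.2] 56.278981640671006
ear -30 156 [-15.4  -6.9  16.2] 55.01018880450044
blue -30 35 [ 9.1 12.2 16. ] 55.9905633435888
base [[-66.7 -38.    6.5]
 [ 49.9  37.8  13.8]]
```

View pics/w1c.png

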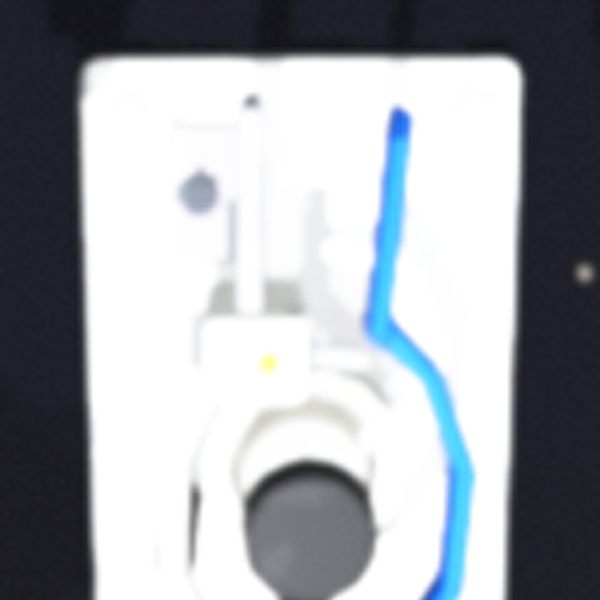

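Emit:
move_arm([
  [[1,8,-38,-3,-0.01],[1,15,-75,-6,-0.02],[1,23,-112,-9,-0.03],[1,30,-150,-12,-0.04],[1,38,-187,-15,-0.05],[1,45,-224,-18,-0.06],[1,53,-262,-20,-0.067],[1,60,-299,-20,-0.067],[1,60,-299,-20,-0.067],[1,60,-299,-20,-0.067]],
])

```text
time_s: 3.05
eef_pos: [0.6019, -0.1125, 0.2008]
eef_rot: [0.0, -0.071, 0.997, -0.0]
wrist_force: [0.0, 1.1, 0.0]
opening: 0.995
grasp_force: 0.0
```

```bash
python3 - <<'E'
from h import *
im,d,W=look("wrist");cv2.imwrite("pics/w2.png",im);np.savez("w2.npz",im=im,W=W)
for o in handles(im,W,box=(.55,-.11,.12)):print([np.round(x,4) for x in o])
m=(abs(W[...,2]-.006)<.003)&(im.min(2)>70)&(abs(W[...,0]-.58)<.1)&(abs(W[...,1]+.115)<.08)
r=cv2.minAreaRect(W[m][:,:2].astype(np.float32)*1000);print(m.sum(),r)
print(ctrl.get_obs()["eef_pos"])
E
```

```text
[np.int64(947), array([ 0.5429, -0.0885]), np.float64(9.3851), array([-0.0367,  0.0371]), array([-0.0038,  0.0044]), np.float64(0.0444)]
[np.int64(884), array([ 0.5523, -0.147 ]), np.float64(8.0499), array([-0.037 ,  0.0368]), array([-0.0043,  0.0037]), np.float64(0.0444)]
10132 ((580.29541015625, -113.40174865722656), (149.186767578125, 94.29703521728516), 8.220359802246094)
[ 0.60204363 -0.11091475  0.20067743]
```

View pics/w2.png

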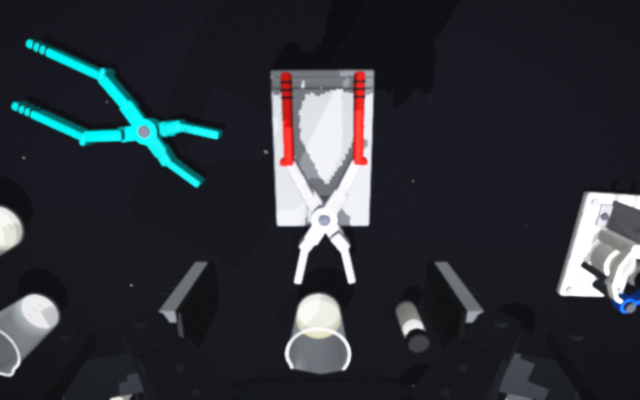

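```bash
python3 - <<'E'
from h import *
print(to_tool((.5614,-.1157,.012),98.5))
E
```

```text
(array([ 41. ,   1.1, 188.7]), np.float64(-0.003945340960630491), np.float64(98.27394861421577), array([ 0.602 , -0.1109,  0.2007]))
```

Emit:
move_arm([
  [[1,20,0.5,30,-0.004],[1,41,1,60,-0.004],[1,41,1,95,-0.004],[1,41,1,130,-0.004],[1,41,1,155,-0.004],[1,41,1,170,-0.004],[1,41,1,180,-0.004],[1,41,1,186,-0.004],[1,41,1,188,-0.004],[1,41,1,188,-0.004]],
])

```text
time_s: 3.93
eef_pos: [0.5621, -0.1156, 0.0128]
eef_rot: [0.0, -0.075, 0.997, -0.0]
wrist_force: [1.0, -0.3, 0.6]
opening: 0.999
grasp_force: 0.0
```

```bash
python3 - <<'E'
from h import *
print(to_tool((.5614,-.1157,.012),98.5))
im,d,W=look("wrist")
for o in handles(im,W,box=(.55,-.11,.12)):print([np.round(x,4) for x in o])
cv2.imwrite("pics/w3.png",im)
E
```

```text
(array([0.7, 0. , 0.8]), np.float64(0.0019297043832233914), np.float64(98.6105639168666), array([ 0.5621, -0.1156,  0.0128]))
[np.int64(3594), array([ 0.5614, -0.1451]), np.float64(6.9318), array([-0.0264,  0.0279]), array([-0.0057,  0.0038]), np.float64(0.0441)]
[np.int64(3544), array([ 0.5524, -0.0872]), np.float64(10.9231), array([-0.0263,  0.0277]), array([-0.0039,  0.0057]), np.float64(0.0441)]
```

View pics/w3.png

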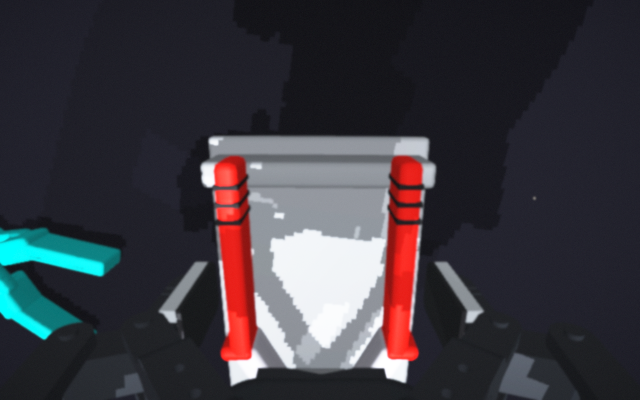

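Emit:
move_arm([
  [[0.95,0,0,0,0],[0.9,0,0,0,0],[0.86,0,0,0,0],[0.83,0,0,0,0],[0.8,0,0,0,0],[0.78,0,0,0,0],[0.77,0,0,0,0],[0.77,0,0,0,0],[0.77,0,0,0,0],[0.77,0,0,0,0]],
])

```text
time_s: 4.82
eef_pos: [0.5618, -0.1165, 0.0132]
eef_rot: [0.0, -0.075, 0.997, -0.0]
wrist_force: [-2.5, -0.1, 6.2]
opening: 0.775
grasp_force: 11.9
```

Emit:
move_arm([
  [[0.76,0,0,-1,0],[0.75,0,0,-2,0],[0.74,0,0,-3,0],[0.74,0,0,-5,0],[0.74,0,0,-8,0],[0.74,0,0,-13,0],[0.74,0,0,-20,0],[0.74,0,0,-30,0],[0.74,0,0,-40,0],[0.74,0,0,-50,0]],
])

```text
time_s: 5.65
eef_pos: [0.5618, -0.1163, 0.0638]
eef_rot: [0.0, -0.075, 0.997, -0.0]
wrist_force: [0.3, -0.1, -0.2]
opening: 0.739
grasp_force: 9.5
```

```bash
cat >> h.py <<'E'
def gripped(im,W):
    """pliers handles in tool frame from the wrist camera"""
    o=ctrl.get_obs();Rm=R.from_quat(np.roll(o["eef_rot"],-1)).as_matrix()
    T=(W-o["eef_pos"])@Rm*1000
    hsv=cv2.cvtColor(im,cv2.COLOR_BGR2HSV)
    m=((hsv[...,0]<8)|(hsv[...,0]>172))&(hsv[...,1]>110)&(hsv[...,2]>60)&(T[...,2]>-60)&(T[...,2]<10)&(abs(T[...,1])<50)
    n,l,s,c=cv2.connectedComponentsWithStats(m.astype(np.uint8))
    for i in np.argsort(-s[1:,4])[:2]+1:
        P=T[l==i];top=[]
        for x0 in range(-10,55,10):
            q=P[(P[:,0]>=x0)&(P[:,0]<x0+10)]
            if len(q)>8:
                zt=np.percentile(q[:,2],10);k=q[q[:,2]<zt+2.5];top.append((x0+5,k[:,1].min().round(1),k[:,1].max().round(1),np.median(k[:,2]).round(1)))
        print(len(P),"x range",np.round(np.percentile(P[:,0],[.5,99.5]),1),*[tuple(map(float,t)) for t in top])
E
python3 - <<'E'
from h import *
im,d,W=look("wrist");gripped(im,W)
im,d,W=look("top");cv2.imwrite("pics/t4.png",im);np.savez("t4.npz",im=im,W=W)
E
```

```text
4561 x range [-22.1  44.1] (-5.0, -30.3, -21.9, -28.1) (5.0, -30.1, -21.5, -28.2) (15.0, -29.8, -21.2, -28.3) (25.0, -29.1, -21.2, -28.3) (35.0, -29.0, -20.9, -28.5) (45.0, -28.4, -20.7, -28.5)
4133 x range [-22.   38.5] (-5.0, 25.1, 33.4, -28.3) (5.0, 24.7, 33.4, -28.4) (15.0, 24.4, 32.3, -28.4) (25.0, 24.0, 32.1, -28.4) (35.0, 23.3, 31.8, -28.6)
```

Emit:
move_arm([
  [[0.74,4,13,0,0],[0.74,11,39,0,0.01],[0.74,21,77,0,0.02],[0.74,33,118,0,0.03],[0.74,44,159,0,0.04],[0.74,56,200,0,0.05],[0.74,67,242,5,0.06],[0.74,78,280,12,0.068],[0.74,85,306,20,0.068],[0.74,89,318,26,0.068]],
])

```text
time_s: 6.58
eef_pos: [0.4224, 0.1883, 0.0352]
eef_rot: [-0.001, -0.042, 0.999, 0.0]
wrist_force: [-0.1, -1.0, -2.2]
opening: 0.739
grasp_force: 9.5
```

```bash
cat >> h.py <<'E'
O=np.array([.6439,.2022]);YW=np.radians(4.7);EX=np.array([np.cos(YW),np.sin(YW)]);EY=np.array([-EX[1],EX[0]])
def clampf(W): return np.stack([(W[...,:2]-O)@EX*1000,(W[...,:2]-O)@EY*1000,W[...,2]*1000],-1)
def tcpc():
    o=ctrl.get_obs();return np.round(clampf(o["eef_pos"]),1),np.round(o["wrist_force"],1),round(float(o["opening"]),3),round(float(o["grasp_force"]),1)
E
python3 - <<'E'
from h import *
print(tcpc(),to_tool((.4265,.1853,.031),94.7))
im,d,W=look("wrist");gripped(im,W)
for n in("top","scene"):
    im,d,W=look(n);np.savez(n+"5.npz",im=im,W=W);L=clampf(W)
    if n=="top":
        cv2.imwrite("pics/t5.png",cv2.resize(im[120:260,180:320],None,fx=4,fy=4,interpolation=cv2.INTER_CUBIC))
    for x0 in range(-150,-70,8):
        m=(L[...,0]>=x0)&(L[...,0]<x0+8)&(L[...,2]>35)&(L[...,2]<75)&(abs(L[...,1])<40)
        if m.sum():print(n,x0,m.sum(),np.round(sorted(L[m][:,1]),0).astype(int).tolist()[::max(1,m.sum()//14)],np.median(L[m][:,2]).round(1))
E
```

```text
(array([-221.9,    4.3,   35.2]), array([-0.1, -1. , -2.2]), 0.739, 9.5) (array([-3.9, -3.4,  4.2]), np.float64(0.0021578527970964882), np.float64(94.82363585808413), array([0.4224, 0.1883, 0.0352]))
5389 x range [-23.8  50.5] (-5.0, -31.3, -22.8, -31.4) (5.0, -31.2, -22.4, -31.4) (15.0, -30.3, -22.3, -31.5) (25.0, -29.9, -22.2, -31.4) (35.0, -30.0, -21.8, -31.6) (45.0, -29.5, -21.7, -31.5) (55.0, -28.4, -22.8, -29.6)
5348 x range [-21.4  50.8] (-5.0, 24.2, 32.4, -31.5) (5.0, 23.8, 31.8, -31.5) (15.0, 23.4, 31.3, -31.5) (25.0, 22.8, 31.0, -31.5) (35.0, 22.3, 30.8, -31.6) (45.0, 22.0, 30.2, -31.6) (55.0, 23.4, 29.2, -30.1)
top -150 42 [-6, -6, -5, -4, -2, 0, 0, 2, 4, 6, 8, 10, 13, 13] 65.1
top -142 50 [-10, -9, -8, -6, -6, -4, -2, 1, 3, 4, 6, 9, 11, 13, 15, 17, 19] 63.7
top -134 64 [-16, -13, -11, -10, -7, -4, -2, 0, 3, 11, 12, 13, 16, 17, 20, 21] 63.3
top -126 42 [-17, -16, -15, -14, -12, -10, -8, -8, -3, 18, 19, 21, 22, 24] 63.1
top -118 36 [-17, -16, -16, -16, -15, -14, -12, -12, -10, -10, 21, 21, 22, 22, 24, 24, 25, 26] 62.8
top -110 35 [-19, -18, -18, -17, -17, -17, -15, -14, -13
[... 436 characters left out ...]
 61.9
scene -134 38 [-15, -14, -14, -14, -12, -12, -12, -11, -10, -10, -10, -10, -8, -8, -7, -6, -4, -1, 2] 62.3
scene -126 30 [-19, -17, -17, -17, -16, -15, -15, -14, -14, -13, -12, -9, -9, -6, 14] 60.5
scene -118 33 [-18, -18, -17, -17, -16, -16, -16, -16, -15, -13, -11, 17, 19, 20, 21, 22, 24] 61.9
scene -110 41 [-19, -19, -18, -18, -18, -18, -18, -17, -16, -16, -15, -13, -12, 20, 21, 21, 22, 22, 22, 25, 26] 58.9
scene -102 40 [-22, -20, -20, -20, -19, -19, -18, -18, -18, -17, -15, 21, 22, 23, 23, 23, 24, 25, 28, 28] 59.3
scene -94 34 [-24, -23, -22, -21, -21, -21, -20, -19, -19, -18, 24, 25, 25, 26, 26, 27, 28] 58.6
scene -86 12 [-22, -21, -20, -20, -18, -17, 25, 25, 26, 27, 28, 32] 62.4
```

View pics/t5.png

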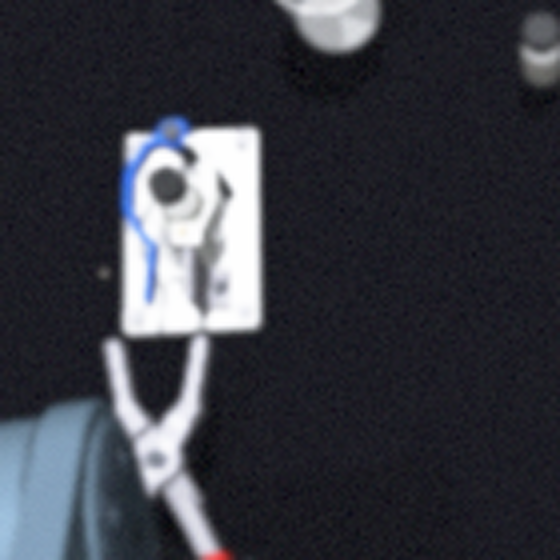

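```bash
python3 - <<'E'
from h import *
print(tcpc(),to_tool((.4265,.1853,.029),94.7))
for n in("top0","top5","scene5"):
    f=np.load(n+".npz");im,L=f["im"],clampf(f["W"])
    hsv=cv2.cvtColor(im,cv2.COLOR_BGR2HSV);b=(hsv[...,1]>100)&(abs(hsv[...,0].astype(int)-112)<16)&(L[...,2]>45)&(L[...,0]>-64)&(L[...,0]<-34)&(abs(L[...,1]-12)<10)
    print(n,b.sum(),np.round(np.percentile(L[b],[5,50,95],axis=0),1))
    m=~b&(L[...,2]>48)&(L[...,2]<65)&(L[...,0]>-62)&(L[...,0]<-34)&(abs(L[...,1]+8)<8);print(m.sum(),np.round(np.percentile(L[m],[5,50,95],axis=0),1))
E
```

```text
(array([-220.2,    1.8,   35.5]), array([ 0.8, -0.3, -1.2]), 0.741, 9.4) (array([-2.2, -0.9,  6.5]), np.float64(0.002178809391923574), np.float64(94.82483658252067), array([0.4243, 0.186 , 0.0355]))
top0 18 [[-58.1   9.6  50.2]
 [-43.9  10.7  55.6]
 [-35.8  11.5  59.7]]
38 [[-60.3 -11.8  49.4]
 [-48.6 -10.8  56.4]
 [-35.7  -8.5  59.5]]
top5 17 [[-58.1   9.7  52.7]
 [-43.8  11.   55.7]
 [-35.7  11.9  58.4]]
35 [[-60.5 -11.7  50.1]
 [-48.9 -10.6  56.1]
 [-35.4  -8.4  58.9]]
scene5 56 [[-61.9   9.5  45.9]
 [-50.6  11.6  52.2]
 [-34.9  15.4  57.6]]
34 [[-61.1 -11.5  48.9]
 [-49.2 -10.1  54.1]
 [-35.3  -7.9  58. ]]
```

```bash
cat >> h.py <<'E'
def jaws(n):
    im,d,W=look(n);np.savez("last_"+n+".npz",im=im,W=W);L=clampf(W)
    for x0 in range(-118,-20,8):
        m=(L[...,0]>=x0)&(L[...,0]<x0+8)&(L[...,2]>44)&(L[...,2]<75)&(abs(L[...,1])<40)
        if m.sum()<4: continue
        q=L[m];q=q[np.argsort(q[:,1])];g=np.split(q,np.where(np.diff(q[:,1])>5)[0]+1)
        print(n,x0+4,[(len(k),round(float(np.percentile(k[:,1],4)),1),round(float(np.percentile(k[:,1],96)),1),round(float(np.median(k[:,2])),1)) for k in g if len(k)>2])
E
python3 - <<'E'
from h import *
im,d,W=look("wrist");gripped(im,W)
jaws("top");print(tcpc());jaws("scene");print(tcpc())
E
```

```text
5414 x range [-21.5  52.7] (-5.0, -30.2, -21.7, -29.8) (5.0, -30.1, -21.4, -29.9) (15.0, -29.7, -21.1, -30.0) (25.0, -29.0, -21.4, -30.0) (35.0, -28.8, -20.6, -30.1) (45.0, -28.5, -20.6, -30.1) (55.0, -28.3, -20.7, -29.5)
5350 x range [-19.2  53.1] (-5.0, 25.3, 33.7, -29.8) (5.0, 24.9, 33.5, -29.9) (15.0, 24.5, 32.6, -30.0) (25.0, 24.0, 32.2, -30.0) (35.0, 23.3, 31.7, -30.2) (45.0, 23.1, 31.4, -30.2) (55.0, 23.1, 31.2, -29.7)
top -114 [(19, -19.4, -12.2, 65.7), (17, 14.2, 23.6, 65.7)]
top -106 [(20, -21.1, -14.5, 65.6), (19, 17.8, 24.1, 64.8)]
top -98 [(20, -22.8, -16.3, 65.4), (16, 19.2, 25.6, 65.9)]
top -90 [(16, -24.2, -17.2, 64.9), (17, 20.7, 27.6, 65.2)]
top -82 [(12, -24.9, -18.8, 64.8), (11, 22.4, 27.9, 64.9)]
top -66 [(5, -11.8, -8.1, 52.6), (5, 11.5, 14.6, 54.7)]
top -58 [(11, -11.7, -8.4, 57.1), (10, 11.2, 15.6, 55.8)]
top -50 [(10, -11.6, -8.9, 57.0), (12, 10.3, 13.3, 56.4)]
top -42 [(11, -11.8, -8.4, 56.6), (11, 9.6, 13.6, 56.5)]
top -34 [(22, -15.1, -1.5, 53.2), (13, 8.7, 13.3, 56.5)]
top -26 [(54, -17.2, 17.7, 55.0)]
top -18 [(17, -20.1, -3.3, 55.3), (10, 18.0, 22.4, 55
[... 158 characters left out ...]
2.2, -15.2, 59.9), (19, 17.3, 23.9, 63.1)]
scene -98 [(22, -23.6, -17.0, 61.4), (15, 18.1, 24.3, 63.7)]
scene -90 [(23, -24.4, -16.9, 61.3), (17, 19.8, 25.0, 60.6)]
scene -82 [(14, -25.5, -19.5, 62.7), (13, 20.6, 27.1, 64.5)]
scene -66 [(3, -9.7, -7.4, 54.3), (3, 13.3, 14.4, 54.8)]
scene -58 [(15, -11.9, -7.6, 53.6), (20, 9.7, 16.4, 50.8)]
scene -50 [(11, -11.9, -9.0, 52.3), (15, 9.5, 13.9, 54.4)]
scene -42 [(11, -12.1, -8.2, 51.8), (11, 10.2, 12.4, 50.9)]
scene -34 [(17, -15.8, -5.0, 51.0), (15, 7.4, 13.0, 52.8)]
scene -26 [(43, -15.7, 18.7, 54.2)]
scene -18 [(15, -21.8, -12.7, 52.4), (6, 19.2, 22.7, 54.8)]
(array([-2.178e+02,  1.000e-01,  3.660e+01]), array([-0.1,  0.5, -1.7]), 0.743, 9.4)
```

Emit:
move_arm([
  [[0.74,0,0,2,0],[0.74,-2,0,4,0],[0.74,-5,0,6,0],[0.74,-8,0,7,0],[0.74,-11,0,7,0],[0.74,-13,0,7,0],[0.74,-14,0,7,0],[0.74,-14,0,7,0],[0.74,-14,0,7,0],[0.74,-14,0,7,0]],
])

```text
time_s: 7.72
eef_pos: [0.44, 0.1863, 0.0293]
eef_rot: [-0.0, -0.041, 0.999, -0.0]
wrist_force: [-0.3, -0.8, -1.8]
opening: 0.737
grasp_force: 9.5
```

```bash
python3 - <<'E'
from h import *
print(tcpc());im,d,W=look("wrist");gripped(im,W)
jaws("top");print(tcpc());jaws("scene");print(tcpc(),to_tool((.4265,.1853,.029),94.7))
E
```

```text
(array([-204.5,    0.8,   29.3]), array([-0.3, -0.8, -1.8]), 0.737, 9.5)
5377 x range [-22.6  51.6] (-5.0, -31.0, -22.5, -30.3) (5.0, -30.9, -22.3, -30.4) (15.0, -30.5, -21.9, -30.5) (25.0, -29.8, -22.0, -30.5) (35.0, -29.7, -21.4, -30.7) (45.0, -29.2, -21.3, -30.6) (55.0, -28.7, -22.0, -29.7)
5310 x range [-20.3  51.8] (-5.0, 24.4, 32.8, -30.3) (5.0, 24.0, 32.5, -30.4) (15.0, 23.6, 31.8, -30.5) (25.0, 23.1, 31.3, -30.5) (35.0, 22.7, 31.1, -30.6) (45.0, 22.4, 30.5, -30.7) (55.0, 22.9, 30.1, -29.7)
top -114 [(45, -17.2, 12.1, 59.1)]
top -106 [(28, -19.8, -5.2, 58.7), (15, 7.3, 16.6, 59.1)]
top -98 [(20, -20.5, -12.7, 58.4), (12, 15.7, 21.8, 58.6)]
top -90 [(20, -22.0, -15.5, 58.9), (19, 17.3, 25.0, 59.0)]
top -82 [(15, -23.8, -18.0, 58.4), (15, 18.9, 25.2, 58.0)]
top -74 [(18, -24.9, -17.7, 58.9), (18, 20.6, 27.8, 59.0)]
top -66 [(8, -25.5, -20.0, 59.5), (4, -11.2, -8.2, 52.6), (4, 12.5, 15.2, 54.2), (6, 21.4, 26.7, 58.3)]
top -58 [(11, -11.6, -8.3, 56.3), (13, 10.7, 15.5, 55.3)]
top -50 [(11, -11.6, -8.7, 57.8), (11, 10.2, 13.2, 56.5)]
top -42 [(10, -11.8, -8.6, 56.3), (11, 9.4, 13.5
[... 532 characters left out ...]
2, 25.8, 55.1)]
scene -66 [(11, -25.7, -19.5, 54.0), (3, -10.2, -8.2, 54.8), (5, 11.8, 15.4, 47.0), (9, 22.1, 25.4, 55.0)]
scene -58 [(8, -11.3, -7.5, 56.3), (17, 11.4, 16.1, 51.2)]
scene -50 [(11, -12.1, -8.8, 51.9), (13, 10.4, 14.0, 52.0)]
scene -42 [(11, -12.1, -9.4, 51.7), (15, 9.4, 13.7, 53.4)]
scene -34 [(19, -14.6, -1.2, 53.4), (14, 9.0, 12.0, 52.9)]
scene -26 [(30, -16.9, -2.7, 55.0), (8, 4.9, 10.6, 51.2), (4, 16.0, 19.0, 55.2)]
scene -18 [(15, -23.0, -14.4, 51.2), (6, 18.5, 23.3, 54.0)]
(array([-204.5,    0.8,   29.3]), array([ 0.4,  0.7, -0.7]), 0.74, 9.5) (array([13.5,  0.1,  0.3]), np.float64(-0.0005881361204379765), np.float64(94.66630228251971), array([0.44  , 0.1863, 0.0293]))
```

Emit:
move_arm([
  [[0.74,-2,0,0,0],[0.74,-5,0,0.5,0],[0.74,-8,0,1,0],[0.74,-12,0,1,0],[0.74,-16,0,1,0],[0.74,-19,0,1,0],[0.74,-22,0,1,0],[0.74,-24,0,1,0],[0.74,-24,0,1,0],[0.74,-24,0,1,0]],
])

```text
time_s: 8.7
eef_pos: [0.4641, 0.1881, 0.0282]
eef_rot: [-0.0, -0.041, 0.999, -0.0]
wrist_force: [0.1, 0.7, -1.2]
opening: 0.744
grasp_force: 9.5
```

```bash
python3 - <<'E'
from h import *
print(tcpc())
jaws("top");im=np.load("last_top.npz")["im"]
cv2.imwrite("pics/t6.png",cv2.resize(im[130:230,180:280],None,fx=6,fy=6,interpolation=cv2.INTER_CUBIC))
E
```

```text
(array([-180.4,    0.7,   28.2]), array([ 0.1,  0.7, -1.2]), 0.744, 9.5)
top -114 [(31, -11.2, 1.9, 57.8)]
top -106 [(31, -10.7, 2.5, 58.9)]
top -98 [(33, -12.0, 4.3, 58.1)]
top -90 [(43, -17.1, 7.5, 57.2)]
top -82 [(27, -20.9, -6.3, 58.1), (3, 6.3, 8.8, 49.7)]
top -74 [(18, -20.6, -12.8, 57.8)]
top -66 [(22, -22.0, -8.8, 56.4), (10, 11.8, 19.0, 55.1)]
top -58 [(27, -23.4, -9.0, 56.4), (24, 10.8, 24.5, 55.8)]
top -50 [(18, -24.9, -17.6, 56.9), (11, -11.6, -8.3, 55.5), (12, 9.7, 13.5, 55.1), (18, 20.4, 28.1, 57.8)]
top -42 [(7, -25.8, -19.4, 57.5), (10, -11.7, -8.3, 55.7), (11, 10.1, 13.3, 56.3), (6, 22.2, 28.1, 56.7)]
top -34 [(21, -15.0, -1.4, 53.7), (13, 8.7, 13.9, 55.0)]
top -26 [(49, -16.8, 16.9, 55.5)]
top -18 [(18, -21.0, -3.5, 54.8), (11, 18.0, 22.1, 55.7)]
```

View pics/t6.png

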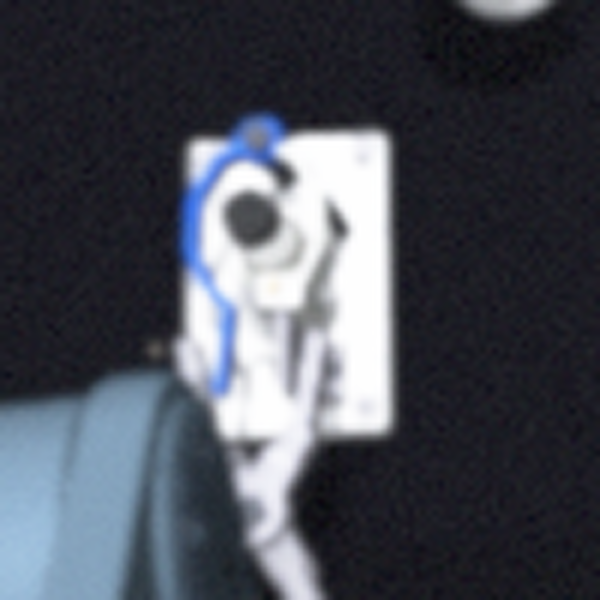

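Emit:
move_arm([
  [[0.725,0,-0.2,-0.3,0],[0.71,0,-0.4,-0.6,0],[0.695,0,-0.4,-0.9,0],[0.68,0,-0.4,-1.1,0],[0.665,0,-0.4,-1.4,0],[0.65,0,-0.4,-1.6,0],[0.635,0,-0.4,-1.8,0],[0.62,0,-0.4,-2,0],[0.62,0,-0.4,-2,0],[0.62,0,-0.4,-2,0]],
])

```text
time_s: 9.58
eef_pos: [0.4638, 0.1877, 0.0302]
eef_rot: [-0.0, -0.041, 0.999, -0.0]
wrist_force: [-0.8, -0.2, -0.5]
opening: 0.625
grasp_force: 11.5
```

```bash
python3 - <<'E'
from h import *
print(tcpc());im,d,W=look("wrist");gripped(im,W)
jaws("top");print(tcpc())
E
```

```text
(array([-180.6,    0.3,   30.2]), array([-0.8, -0.2, -0.5]), 0.625, 11.5)
4784 x range [-23.  51.] (-5.0, -25.8, -16.9, -28.2) (5.0, -24.2, -16.1, -28.2) (15.0, -23.3, -15.0, -28.2) (25.0, -22.7, -13.9, -28.2) (35.0, -21.5, -12.8, -28.4) (45.0, -20.6, -12.2, -28.3) (55.0, -19.1, -12.7, -26.9)
4576 x range [-20.6  51.2] (-5.0, 18.9, 27.8, -28.1) (5.0, 17.8, 26.4, -28.1) (15.0, 16.2, 25.1, -28.1) (25.0, 15.2, 24.1, -28.2) (35.0, 13.9, 22.6, -28.4) (45.0, 13.0, 21.6, -28.3) (55.0, 13.6, 20.2, -27.1)
top -114 [(31, -11.0, 1.8, 55.2)]
top -106 [(33, -10.8, 2.9, 59.1)]
top -98 [(30, -10.5, 4.3, 58.5)]
top -90 [(40, -14.3, 8.5, 56.9)]
top -82 [(29, -17.7, -3.0, 57.3), (12, 3.9, 9.2, 55.6)]
top -74 [(20, -18.9, -8.7, 57.6), (8, 9.7, 14.1, 56.1)]
top -66 [(19, -18.4, -8.7, 57.2), (16, 11.2, 18.2, 55.4)]
top -58 [(24, -19.5, -8.7, 57.1), (24, 10.0, 21.4, 57.3)]
top -50 [(26, -20.0, -8.8, 57.7), (27, 9.3, 22.0, 56.3)]
top -42 [(22, -20.8, -8.4, 56.5), (25, 8.4, 21.5, 56.7)]
top -34 [(20, -14.6, -2.1, 54.3), (9, 7.7, 11.0, 56.8)]
top -26 [(46, -16.8, 16.0, 56.3)]
top -18 [(20, -20.4, -3.1, 54.7), (11, 16.7, 22.8, 55.3)]
(array([-180.6,    0.3,   30.2]), array([-1.4,  0.7, -1.9]), 0.625, 11.6)
```

Emit:
move_arm([
  [[0.615,0,0,-0.2,0],[0.61,0,0,-0.3,0],[0.605,0,0,-0.4,0],[0.6,0,0,-0.5,0],[0.595,0,0,-0.6,0],[0.59,0,0,-0.7,0],[0.585,0,0,-0.8,0],[0.58,0,0,-0.9,0],[0.58,0,0,-0.9,0],[0.58,0,0,-0.9,0]],
])

```text
time_s: 10.52
eef_pos: [0.4631, 0.1874, 0.0308]
eef_rot: [-0.001, -0.04, 0.999, -0.0]
wrist_force: [-5.2, -2.8, -1.3]
opening: 0.584
grasp_force: 15.7
```

```bash
cat >> h.py <<'E'
def ears():
    """fixed/moving ear & jaw edges, top camera, x -60..-40, averaged"""
    im,d,W=look("top");np.savez("last_top.npz",im=im,W=W);L=clampf(W)
    hsv=cv2.cvtColor(im,cv2.COLOR_BGR2HSV)
    b=(hsv[...,1]>90)&(abs(hsv[...,0].astype(int)-112)<18)&(L[...,2]>40)&(L[...,0]>-64)&(L[...,0]<-33)&(abs(L[...,1]-8)<14)
    q=L[b];p=np.polyfit(q[:,0]+50,q[:,1],1);print("blue n",b.sum(),"y at -50:",p[1].round(2),"slope",p[0].round(3))
    m=(L[...,0]>-60)&(L[...,0]<-42)&(L[...,2]>44)&(L[...,2]<75)&(abs(L[...,1])<40);q=L[m]
    print("outer edges",np.round(np.percentile(q[:,1],[2,98]),1))
    print(tcpc())
E
python3 - <<'E'
from h import *
print(tcpc());ears()
E
```

```text
(array([-1.814e+02,  1.000e-01,  3.080e+01]), array([-5.2, -2.8, -1.3]), 0.584, 15.7)
blue n 34 y at -50: 9.15 slope -0.072
outer edges [-20.1  19.5]
(array([-1.814e+02,  1.000e-01,  3.080e+01]), array([-4.7, -2.9, -1. ]), 0.581, 15.6)
```

Emit:
move_arm([
  [[0.577,0.1,0,-0.1,0],[0.574,0.2,-0.1,-0.2,0],[0.571,0.3,-0.2,-0.2,0],[0.568,0.4,-0.2,-0.3,0],[0.565,0.5,-0.3,-0.3,0],[0.562,0.5,-0.3,-0.4,0],[0.559,0.5,-0.4,-0.4,0],[0.556,0.5,-0.4,-0.5,0],[0.556,0.5,-0.4,-0.5,0],[0.556,0.5,-0.4,-0.5,0]],
])

```text
time_s: 11.4
eef_pos: [0.4626, 0.1869, 0.0312]
eef_rot: [-0.001, -0.04, 0.999, -0.0]
wrist_force: [-4.8, -2.3, -1.4]
opening: 0.559
grasp_force: 16.2
```

```bash
python3 - <<'E'
from h import *
ears()
E
```

```text
blue n 26 y at -50: 7.73 slope -0.046
outer edges [-19.6  17.8]
(array([-181.9,   -0.4,   31.2]), array([-5.7, -2.9, -0.2]), 0.561, 16.2)
```

Emit:
move_arm([
  [[0.554,0.1,0,-0.1,0],[0.551,0.2,-0.1,-0.2,0],[0.548,0.3,-0.2,-0.2,0],[0.545,0.4,-0.3,-0.3,0],[0.542,0.5,-0.4,-0.3,0],[0.539,0.6,-0.5,-0.4,0],[0.536,0.6,-0.6,-0.4,0],[0.533,0.6,-0.7,-0.5,0],[0.53,0.6,-0.8,-0.5,0],[0.53,0.6,-0.8,-0.5,0]],
])

```text
time_s: 12.28
eef_pos: [0.4622, 0.1861, 0.0318]
eef_rot: [-0.001, -0.04, 0.999, -0.0]
wrist_force: [-4.9, -2.9, -1.2]
opening: 0.53
grasp_force: 15.1
```

```bash
python3 - <<'E'
from h import *
ears()
E
```

```text
blue n 35 y at -50: 6.54 slope -0.013
outer edges [-19.3  17.1]
(array([-182.4,   -1.1,   31.8]), array([-4.4, -3. , -1.2]), 0.536, 15.1)
```

Past the peak, force falling. Continuing.

Emit:
move_arm([
  [[0.526,0.1,-0.1,-0.1,0],[0.522,0.2,-0.2,-0.2,0],[0.518,0.2,-0.3,-0.2,0],[0.514,0.3,-0.4,-0.3,0],[0.51,0.4,-0.5,-0.3,0],[0.506,0.4,-0.6,-0.4,0],[0.502,0.5,-0.7,-0.4,0],[0.498,0.5,-0.8,-0.5,0],[0.495,0.5,-0.9,-0.5,0],[0.495,0.5,-0.9,-0.5,0]],
])

```text
time_s: 13.17
eef_pos: [0.4633, 0.1856, 0.033]
eef_rot: [0.001, -0.041, 0.999, 0.0]
wrist_force: [-0.4, -2.6, -1.6]
opening: 0.5
grasp_force: 12.4
```

```bash
python3 - <<'E'
from h import *
ears()
E
```

```text
blue n 29 y at -50: 3.72 slope 0.017
outer edges [-19.3  13. ]
(array([-181.3,   -1.8,   33. ]), array([ 0.1, -2.5, -1.8]), 0.496, 12.3)
```

Emit:
move_arm([
  [[0.492,0,-0.1,-0.1,0],[0.489,0,-0.2,-0.1,0],[0.486,0,-0.3,-0.2,0],[0.483,0,-0.4,-0.2,0],[0.48,0,-0.5,-0.3,0],[0.477,0,-0.6,-0.3,0],[0.474,0,-0.6,-0.3,0],[0.471,0,-0.6,-0.3,0],[0.47,0,-0.6,-0.3,0],[0.47,0,-0.6,-0.3,0]],
])

```text
time_s: 14.05
eef_pos: [0.4629, 0.1849, 0.033]
eef_rot: [0.0, -0.041, 0.999, -0.0]
wrist_force: [0.6, -0.8, -1.1]
opening: 0.475
grasp_force: 14.4
```

```bash
python3 - <<'E'
from h import *
ears()
L=clampf(np.load("top0.npz")["W"]);im=np.load("top0.npz")["im"];hsv=cv2.cvtColor(im,cv2.COLOR_BGR2HSV)
b=(hsv[...,1]>90)&(abs(hsv[...,0].astype(int)-112)<18)&(L[...,2]>40)&(L[...,0]>-64)&(L[...,0]<-33)&(abs(L[...,1]-8)<14)
q=L[b];print("initial",np.polyfit(q[:,0]+50,q[:,1],1))
E
```

```text
blue n 28 y at -50: 3.43 slope 0.008
outer edges [-19.1  12.8]
(array([-181.8,   -2.4,   33.1]), array([ 0.5, -2.4, -1.3]), 0.472, 14.4)
initial [-0.03786513 10.81120607]
```

Emit:
move_arm([
  [[0.5,0,0,0.6,0],[0.53,0,0,1.2,0],[0.56,0,0,1.8,0],[0.59,0,0,2.3,0],[0.62,0,0,2.8,0],[0.65,0,0,3.3,0],[0.68,0,0,3.7,0],[0.71,0,0,4.2,0],[0.74,0,0,4.7,0],[0.74,0,0,4.7,0]],
])

```text
time_s: 14.93
eef_pos: [0.4626, 0.1849, 0.0282]
eef_rot: [-0.0, -0.041, 0.999, -0.0]
wrist_force: [0.4, -0.0, -0.2]
opening: 0.738
grasp_force: 9.4
```

```bash
python3 - <<'E'
from h import *
ears();jaws("top");im,d,W=look("wrist");gripped(im,W);print(tcpc())
E
```

```text
blue n 23 y at -50: 3.36 slope 0.023
outer edges [-28.8  23.9]
(array([-182. ,   -2.4,   28.2]), array([-0.2,  0.8, -1.3]), 0.741, 9.4)
top -114 [(27, -13.2, -3.0, 58.7)]
top -106 [(28, -14.1, -1.0, 58.7)]
top -98 [(33, -17.0, 1.1, 58.0)]
top -90 [(40, -20.3, 3.6, 57.8)]
top -82 [(25, -24.5, -10.9, 57.8)]
top -74 [(18, -24.4, -17.6, 57.1)]
top -66 [(19, -26.2, -19.8, 57.1), (5, -11.7, -8.4, 52.0), (5, 2.5, 5.0, 54.0), (6, 14.1, 15.0, 52.0)]
top -58 [(15, -27.8, -20.4, 57.1), (11, -12.0, -8.4, 56.1), (10, 2.1, 4.2, 56.1), (13, 15.1, 21.3, 57.3)]
top -50 [(17, -29.1, -22.0, 57.8), (12, -11.9, -8.7, 57.5), (10, 2.5, 4.9, 54.5), (19, 16.9, 23.5, 57.9)]
top -42 [(4, -28.8, -24.8, 58.2), (9, -11.4, -8.4, 56.1), (10, 1.9, 4.5, 55.5), (3, 19.7, 23.5, 58.4)]
top -34 [(31, -14.6, 5.0, 54.5)]
top -26 [(46, -16.8, 13.5, 56.0)]
top -18 [(20, -20.4, -3.1, 54.9), (11, 13.5, 19.2, 56.0)]
5326 x range [-22.6  51.6] (-5.0, -30.9, -22.5, -30.3) (5.0, -30.8, -22.2, -30.3) (15.0, -29.7, -21.8, -30.5) (25.0, -29.4, -21.8, -30.5) (35.0, -29.1, -21.2, -30.6) (45.0, -28.9, -21.0, -30.5) (55.0, -28.1, -21.5, -29.8)
5293 x range [-20.5  51.6] (-5.0, 24.4, 32.8, -30.3) (5.0, 24.1, 32.6, -30.3) (15.0, 23.8, 31.8, -30.4) (25.0, 23.4, 31.3, -30.4) (35.0, 22.8, 30.9, -30.6) (45.0, 22.6, 30.8, -30.5) (55.0, 22.9, 30.1, -29.6)
(array([-182. ,   -2.4,   28.3]), array([ 0.7,  0.2, -1.6]), 0.743, 9.4)
```

Emit:
move_arm([
  [[0.74,4,0,0,0],[0.74,10,0,0,0],[0.74,18,0,0,0],[0.74,27,0,0,0],[0.74,36,0,0,0],[0.74,45,0,-4,0],[0.74,52,0,-12,0],[0.74,57,0,-24,0],[0.74,60,0,-34,0],[0.74,60,0,-40,0]],
])

```text
time_s: 15.92
eef_pos: [0.402, 0.1801, 0.0693]
eef_rot: [0.0, -0.041, 0.999, 0.0]
wrist_force: [0.3, 0.6, -0.2]
opening: 0.739
grasp_force: 9.4
```

```bash
python3 - <<'E'
from h import *
ears();print(to_tool((.5618,-.1163,.068),98.6))
E
```

```text
blue n 23 y at -50: 3.35 slope 0.028
outer edges [-11.8   4.6]
(array([-241.6,   -2.1,   70.2]), array([ 0. , -0.4, -0.3]), 0.737, 9.4)
(array([-133.8, -308.5,    2.5]), np.float64(-0.06849842140116781), np.float64(94.67532955040448), array([0.4033, 0.1803, 0.0702]))
```

Emit:
move_arm([
  [[0.74,-5,-12,0,0],[0.74,-16,-37,0,-0.01],[0.74,-32,-74,0,-0.02],[0.74,-49,-114,0,-0.03],[0.74,-67,-154,0,-0.04],[0.74,-85,-195,0,-0.05],[0.74,-102,-235,0,-0.06],[0.74,-118,-272,0,-0.068],[0.74,-129,-297,0,-0.068],[0.74,-134,-308,0,-0.068]],
])

```text
time_s: 16.8
eef_pos: [0.5638, -0.1211, 0.0686]
eef_rot: [0.001, -0.073, 0.997, -0.001]
wrist_force: [-0.6, -0.8, -0.4]
opening: 0.739
grasp_force: 9.5
```

Emit:
move_arm([
  [[0.74,0,0,0,0],[0.74,0,0,0,0],[0.74,0,0,5,0],[0.74,0,0,10,0],[0.74,0,0,15,0],[0.74,0,0,20,0],[0.74,0,0,25,0],[0.74,0,0,28,0],[0.74,0,0,30,0],[0.74,0,0,30,0]],
])

```text
time_s: 17.63
eef_pos: [0.5611, -0.1158, 0.0377]
eef_rot: [-0.0, -0.075, 0.997, 0.0]
wrist_force: [-0.2, -0.7, -1.0]
opening: 0.739
grasp_force: 9.4
```

```bash
python3 - <<'E'
from h import *
im,d,W=look("wrist");gripped(im,W);im,d,W=look("top");print(to_tool((.5618,-.1163,.014),98.6))
E
```

```text
4539 x range [-23.3  43. ] (-5.0, -30.7, -22.3, -29.9) (5.0, -30.4, -21.8, -30.0) (15.0, -30.0, -21.4, -30.0) (25.0, -29.2, -21.3, -30.1) (35.0, -29.0, -20.9, -30.3) (45.0, -28.4, -21.0, -30.4)
4160 x range [-23.3  37.3] (-5.0, 24.7, 32.9, -29.9) (5.0, 24.2, 32.4, -30.0) (15.0, 23.8, 32.0, -30.0) (25.0, 23.3, 31.5, -30.1) (35.0, 22.8, 31.2, -30.4)
(array([-0.2, -0.2, 24.3]), np.float64(-0.0009019283183682471), np.float64(98.54832331393418), array([ 0.5615, -0.1161,  0.0383]))
```

Emit:
move_arm([
  [[0.74,0,0,3,0],[0.74,0,0,7,0],[0.74,0,0,11,0],[0.74,0,0,15,0],[0.74,0,0,18,0],[0.74,0,0,20,0],[0.74,0,0,22,0],[0.74,0,0,23,0],[0.74,0,0,23.5,0],[0.74,0,0,23.5,0]],
])

```text
time_s: 18.57
eef_pos: [0.5615, -0.1161, 0.0147]
eef_rot: [-0.0, -0.075, 0.997, -0.0]
wrist_force: [0.7, -0.1, -0.4]
opening: 0.742
grasp_force: 9.4
```

```bash
python3 - <<'E'
from h import *
im,d,W=look("wrist");gripped(im,W);print(to_tool((.5618,-.1163,.014),98.6),tcpc())
E
```

```text
4592 x range [-23.2  42.9] (-5.0, -31.0, -22.4, -30.2) (5.0, -30.7, -21.9, -30.2) (15.0, -30.4, -21.8, -30.3) (25.0, -29.4, -21.5, -30.3) (35.0, -28.9, -21.2, -30.6) (45.0, -28.5, -21.0, -30.7)
4157 x range [-23.2  37.1] (-5.0, 24.6, 32.8, -30.2) (5.0, 24.0, 32.5, -30.3) (15.0, 23.8, 31.8, -30.3) (25.0, 23.3, 31.4, -30.2) (35.0, 22.7, 30.6, -30.6)
(array([-0.2, -0.3,  0.9]), np.float64(-0.0008842232374584376), np.float64(98.54933774034623), array([ 0.5615, -0.1161,  0.0149])) (array([-108.2, -310.4,   14.9]), array([-0.5, -0.2, -1.8]), 0.741, 9.4)
```

Emit:
move_arm([
  [[0.74,0,0,0.6,0],[0.74,0,0,1.2,0],[0.74,0,0,1.2,0],[0.755,0,0,1.5,0],[0.77,0,0,1.8,0],[0.785,0,0,2.2,0],[0.8,0,0,2.2,0],[0.83,0,0,2.2,0],[0.88,0,0,2.2,0],[0.95,0,0,2.2,0]],
])

```text
time_s: 19.45
eef_pos: [0.5614, -0.116, 0.0125]
eef_rot: [-0.0, -0.075, 0.997, 0.0]
wrist_force: [0.8, -0.1, -0.5]
opening: 0.945
grasp_force: 0.0
```

Emit:
move_arm([
  [[1,0,0,0,0],[1,0,0,0,0],[1,0,0,0,0],[1,0,0,0,0],[1,0,0,-4,0],[1,0,0,-12,0],[1,0,0,-25,0],[1,0,0,-40,0],[1,0,0,-60,0],[1,0,0,-80,0]],
])

```text
time_s: 20.28
eef_pos: [0.5615, -0.1161, 0.0945]
eef_rot: [0.0, -0.075, 0.997, -0.0]
wrist_force: [-0.6, -0.6, 0.8]
opening: 1.003
grasp_force: 0.0
```

Emit:
move_arm([
  [[1,0,0,-35,0],[1,0,0,-70,0],[1,-20,0,-100,0],[1,-40,0,-106,0],[1,-40,0,-106,0],[1,-40,0,-106,0],[1,-40,0,-106,0],[1,-40,0,-106,0],[1,-40,0,-106,0],[1,-40,0,-106,0]],
])

```text
time_s: 21.12
eef_pos: [0.6001, -0.1101, 0.1977]
eef_rot: [-0.001, -0.074, 0.997, 0.0]
wrist_force: [-1.1, -0.7, -0.3]
opening: 0.999
grasp_force: 0.0
```

```bash
python3 - <<'E'
from h import *
im,d,W=look("wrist");cv2.imwrite("pics/w9.png",im)
for o in handles(im,W,box=(.55,-.11,.12)):print([np.round(x,4) for x in o])
print(ctrl.get_obs()["eef_pos"]);ears()
E
```

```text
[np.int64(940), array([ 0.5433, -0.088 ]), np.float64(9.1792), array([-0.0367,  0.0373]), array([-0.0039,  0.0045]), np.float64(0.0444)]
[np.int64(907), array([ 0.5524, -0.1466]), np.float64(7.6984), array([-0.037 ,  0.0371]), array([-0.0046,  0.0037]), np.float64(0.0444)]
[ 0.60037145 -0.11008541  0.19795796]
blue n 24 y at -50: 3.29 slope 0.014
outer edges [-11.8   4.5]
(array([ -68.8, -307.7,  198.1]), array([-0.5,  0.2,  0.2]), 0.999, 0.0)
```

View pics/w9.png

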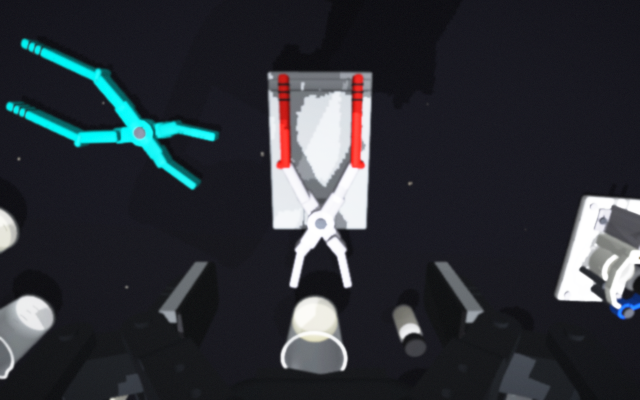

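The pliers lie back on the rest within about 0.5 mm of where they were: handles at columns 284 and 358, pivot at (320, 222), and the beaker and vial ahead of them undisturbed. The moving ear is still in its shut position.

```bash
python3 -c "
from bench import order
print(order.hand_in())"
```

```text
the job is handed in; nothing more can be done
None
```

I squeezed the clip shut with the red pliers, and the moving ear stayed at its shut position after release. I then laid the pliers back on the rest within about 0.5 mm of where they were, let go, and handed the job in at about 21 s.

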